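# Hook out the bottle tray and put the blue-capped bottle on the balance

## Robot

A 6-joint arm with a two-finger parallel gripper is mounted at the origin on the work surface. World frame = base frame: x ahead of the robot, y to its left, z up, the work surface at z = 0. Lengths are in mm, angles in rad, forces in N, time in s.
With the tool pointing down it reaches from about 350 to 975 mm from the base axis. Payload 7.1 kg.
Tool frame: the origin (TCP) lies midway between the tips of the shut fingers; the grasp point (between the pads) lies 19 mm behind it; z points along the fingers, y is the line along which they close (so a half turn about z gives the same grasp; the last joint's range is limited). The gripper opens to 88 mm and grips with 3 to 60 N. Pads are 20 mm wide; open, the fingers measure 115 mm over their backs; the gripper's body (75 mm by 178 mm) begins 61 mm behind the grasp point.
Start: joints at [-1.284, 0.423, 1.63, -0, 1.089, -0.019], TCP at [188.178, -595.981, 222.675] pointing down, gripper open.
Joint ranges: [-3, 3], [-0.9, 2.11], [0.09, 2.58], [-1.31, 4.45], [0.11, 2.69], [-2.54, 2.54]. Speed limits (rad/s): [2.39, 2.39, 3.01, 3.14, 3.14, 3.14].

## Interface

Orientations are given as a rotation vector (axis times angle).
In Python, from workcell import ctrl gives the robot as it stands.
- The arm moves only by the shell command python3 -m inch 'ROWS' [OPENING]. ROWS is JSON, a list of rows, each an object with "xyz": the shift along the tool's x, y, z in mm, a list of three; "rot": the turn, a rotation vector about the tool's x, y, z in rad, a list of three. In form: [{"xyz": [dx, dy, dz], "rot": [ax, ay, az]}, ...]. A call has 1 to 12 rows; each row is the pose to reach, as a shift and turn from the pose commanded when the call began, along the tool's axes at that moment; what a row does not reach only later rows make up. A row lasts 1/12 s, in which the tool goes at most 41.7 mm and 7.16 degrees, less where a joint would pass 70% of its speed; a pose out of reach is approached as far as the arm can. A call with a gripper value outside its range is refused whole. OPENING is the closure in counts, from 0 (fully open) to 255 (shut), set as the call begins (- or left out, the last holds). The fingers move at their own pace and stop on an object; the grip force is fixed at half the most. Time passes only in rows, so rows that repeat a pose let the fingers close. It gives the time, the measured TCP pose, the force, the opening and the grip force at its end, in the units of the state.
- ctrl.get_obs(): the state, without advancing time (a new reading comes with each control period).
- ctrl.get_image(name): name is "scene" or "top" or "wrist"; returns the picture (480x640x3 uint8, red, green, blue); there is no depth.
- ctrl.camera_model(name): a dict with "fx", "fy", "cx", "cy" (pixels), "position" and "attitude" of the camera in the world. Camera axes: x right, y up, looking along -z (the intrinsics and any distortion apply to the point x, -y, -z); pixel columns grow to the right and rows downward; lengths in mm; the calibration is good to about 2 mm. A picture is of the moment at which its call begins: read the wrist's pose just before it. camera_model takes no time and is no camera call; for the wrist camera it gives the pose at the moment of the call.
- ctrl.close_job(): hands the job in; it is judged then, once.
The state is a dict: "t": time; "qpos": joint angles; "qvel": joint speeds; "joint_torque": joint torques, N m; "ee_pos": TCP position; "orientation": TCP orientation; "ft_force": force on the tool from outside, world axes, zero at the start; "moment": the same for the moment, N m; "width": finger opening in mm; "grasp_force": force on a finger pad.
Only numpy, scipy, OpenCV 4.12 (cv2) and the standard library are available. Lean on these libraries where they do the work, as an engineer would, in place of code of your own. Each camera call takes 0.05 s, during which the arm holds its last target. There are 200 camera calls.

## Task

The steel bottle tray is pushed back under the glass shelf: take the tray hook from its stand, catch the tray's wire loop with it and draw the tray out to its stop, without knocking the glass or tipping a bottle. Hang the hook back in the fork of its stand, and set the blue-capped bottle down gently, upright and in the middle of the balance pan. Leave the other bottles standing in the tray and everything else on the bench where it is.

Things in the scene. Friction and masses are not known exactly. Their poses are not given: they have to be found in the camera images.
- hook: Tray hook: a straight 7 mm steel rod with a black handle, 0.12 kg. Origin at the lower end, on the rod's axis; z runs up the rod. At the lower end a short toe bends to -x (its end 16 mm from the axis, its top 13 mm above the origin). The handle, from 202 to 302 mm above the origin, is 16 mm wide along y and 20 mm along x. It starts hanging upright in the stand's fork, toe away from the post.
- hook_collar (a point): Centre of the underside of the hook's round collar, 190 mm up the rod from the hook's origin, on the axis; axes as the hook's. The collar is 24 mm across and 6 mm thick.
- stand: Fixed retort stand for the hook. Origin on the bench under the fork's seat, z up, x from the fork's open end to the post. Base plate 12 mm thick, from 65 mm to -x to 125 mm to +x and 65 mm to either side; post 12 mm thick and 257 mm tall, 95 mm to +x.
- stand_seat (a point): Where the hook's collar rests: middle of the fork's slot, level with the top of the prongs, 212 mm above the bench; axes as the stand's. The slot is 14 mm wide, open to -x and closed 11 mm to +x; the prongs, 8 mm thick, reach 22 mm to -x of this point and end in flared tips at 35 mm.
- shelf_edge (a point): Middle of the lower front edge of the fixed glass shelf, 220 mm above the bench; glass 8 mm thick. x points in under the shelf, square to the edge, away from the robot; z up. The glass reaches 330 mm to either side and 310 mm back; steel supports stand below it 245 to 305 mm to either side. Stock on the shelf begins 160 mm behind the edge.
- tray_loop (a point): Middle of the front bar of the tray's level wire loop (6 mm wire), 36 mm above the bench; moves with the tray, axes as the shelf's. The bar runs along y; the opening behind it, seen from above, is 62 mm wide (y) and 47 mm deep (x), up to the tray's front face 50 mm to +x of this point. With the tray shut the bar is 53 to 68 mm behind the shelf's edge.
- tray (a joint): How far the steel tray is drawn out towards -x of the shelf, m: 0 fully under, 0.228 at its stop. Starts shut; slides with about 2 to 3 N of drag and stays where it is left. Tray 140 mm deep, 250 mm wide, rim 38 mm and floor 12 mm above the bench; fixed guide rails 18 mm high at its sides.
- bottle_blue: White bottle with a BLUE cap and band, in one of the three places of the row in the tray, 80 mm apart, just behind its front rim. Origin at the centre of its base, z up; 62 mm across up to 92 mm, shoulder to a 32 mm neck, cap 36 mm across from 121 mm to the top at 145 mm. About 0.22 kg.
- bottle_red: The same bottle with a RED cap, in another place of the row; stays in the tray.
- bottle_grey: The same bottle with a GREY cap, in the third place of the row; stays in the tray.
- balance: Fixed laboratory balance, 255 mm (x) by 185 mm (y), white with a blue display panel at its -x end. Origin on the bench under its middle, z up.
- pan (a point): Centre of the top of the balance's round steel pan, 130 mm across, 62 mm above the bench; axes as the balance's.
- shelf: The fixed glass shelf with its supports and stock. Origin on the bench straight below the middle of its front edge (point shelf_edge).
- timer: White timer, 75 by 30 by 70 mm, standing at the left of the bench, origin under its centre; leave alone.
- beaker: Glass beaker, 72 mm across, 95 mm high, at the right of the bench, origin under its centre; leave alone.
- wash_bottle: White wash bottle with a red cap and spout, 70 mm across, 200 mm high, at the left of the bench, origin under its centre; leave alone.
- tip_box: Blue tip box with a clear lid, 115 by 80 by 65 mm, at the right of the bench, origin under its centre; leave alone.

How it is judged (in metres and radians):
On the way, in this order (a step that is already met when the one before it is completed fails the run):
1. the lower end of the hook is down inside the tray's loop while the tray is still under the shelf (x of hook in the frame of tray_loop between 0 and 0.05 m and y of hook in the frame of tray_loop between -0.034 and 0.034 m and z of hook in the frame of tray_loop below -0.006 m and value of joint tray below 0.05 m), for 0.05 s.
2. the tray is drawn out at least 213 mm with the hook still in the loop (x of hook in the frame of tray_loop between 0 and 0.05 m and y of hook in the frame of tray_loop between -0.034 and 0.034 m and z of hook in the frame of tray_loop below -0.006 m and value of joint tray above 0.213 m), for 0.05 s.
At the end, for the whole second after the job is handed in: The blue-capped bottle stands upright and at rest on the balance pan, within 25 mm of its centre; the hook hangs at rest and upright in the stand's fork, its collar within 12 mm of the seat; the tray is drawn out at least 205 mm; the red- and grey-capped bottles stand upright on the tray's floor (distance between hook_collar and stand_seat below 0.012 m and angle between hook's own z axis and vertical below 0.1 rad and linear speed of hook below 0.03 m/s and value of joint tray above 0.205 m and horizontal distance between bottle_blue and pan below 0.025 m and distance between bottle_blue and pan below 0.027 m and angle between bottle_blue's own z axis and vertical below 0.08 rad and linear speed of bottle_blue below 0.02 m/s and angle between each of bottle_red, bottle_grey's own z axis and vertical below 0.12 rad and z of each of bottle_red, bottle_grey in the frame of tray_loop below -0.015 m and x of bottle_red in the frame of tray_loop between 0.06 and 0.18 m and x of bottle_grey in the frame of tray_loop between 0.06 and 0.18 m); the robot touches nothing.
It fails at once if the glass shelf is knocked (more than 12 N) (contact force between shelf and anything else above 12 N).
It fails at once if a bottle is tipped more than 30 degrees (angle between any of bottle_blue, bottle_red, bottle_grey's own z axis and vertical above 0.52 rad).
It fails at once if the gripped bottle is rammed onto the balance (more than 40 N) (contact force between bottle_blue and balance above 40 N and contact force between the fingers and bottle_blue above 5 N).
It fails at once if the bottle is let fall onto the pan from more than about 10 mm (horizontal distance between bottle_blue and pan below 0.08 m and contact force between the fingers and bottle_blue below 0.05 N and linear speed of bottle_blue above 0.45 m/s).
It fails at once if another thing on the bench is shifted by more than 30 mm (distance of any of timer, beaker, wash_bottle, tip_box from where it was at the start of the episode above 0.03 m).
It also fails if it takes over 70 s, if anything falls off the work surface, if the arm or the gripper's body presses on something with over 40 N, if the wrist force passes 120 N, or if a joint passes its speed limit or range.

## Working session

There is one attempt and no reset: what is moved stays moved. The work goes in short steps, Python scripts to look and compute and a shell command to move; the robot and the scene stay as the last step left them, time stands still between calls to the robot, and variables do not carry over. Pictures are saved under pics/ and viewed, at most 10 in all, crops included, and the job is handed in when it is done.

```bash
ls; mkdir -p pics; python3 - <<'E'
from workcell import ctrl
import cv2
o=ctrl.get_obs(); print(o['t'],o['ee_pos'],o['orientation'],o['width'])
for n in('scene','top'):
    m=ctrl.camera_model(n); print(n,m)
    cv2.imwrite(f'pics/{n}0.png',cv2.cvtColor(ctrl.get_image(n),cv2.COLOR_RGB2BGR))
print(ctrl.camera_model('wrist'))
E
```

```text
pics
0.0 [ 188.04054895 -595.46006731  221.90578752] [-3.10343528e+00 -4.78187552e-01  2.71147442e-04] 87.38540964903885
scene {'fx': 571.6624324425234, 'fy': 571.6624324425234, 'cx': 317.95351275207395, 'cy': 240.40427392557345, 'position': array([-344.26363958,  480.31169872, 1376.68157298]), 'attitude': array([ 0.4215339 , -0.71696664, -1.93766647])}
top {'fx': 532.6218408101228, 'fy': 532.6218408101228, 'cx': 326.5120313928735, 'cy': 242.272737215928, 'position': array([ 503.94290747,  -13.57100371, 1702.60059247]), 'attitude': array([ 0.05648081, -0.02022232, -1.5982034 ])}
{'fx': 331.4286955469911, 'fy': 331.4286955469911, 'cx': 323.27346591983974, 'cy': 241.58372784991255, 'position': array([ 266.2635613 , -571.78260812,  384.5134216 ]), 'attitude': array([-0.25473036,  0.18866267, -1.25425005])}
```

View pics/scene0.png

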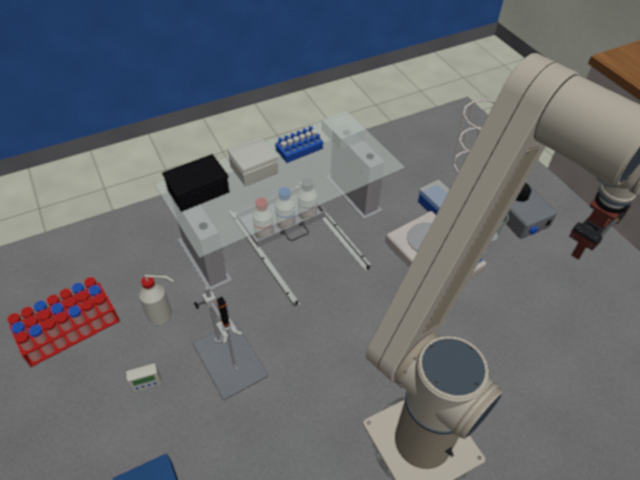

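View pics/top0.png

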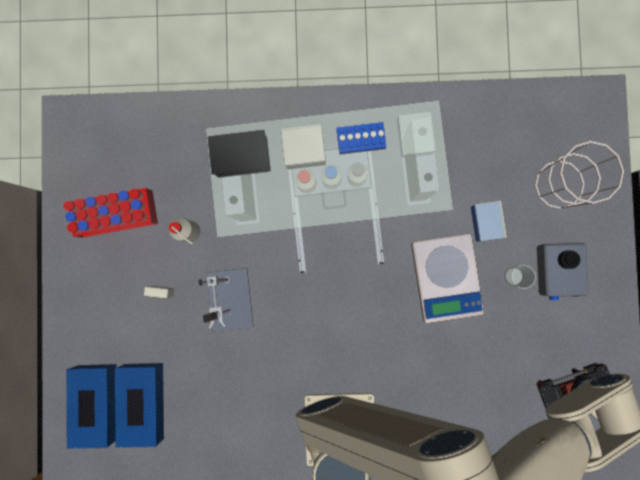

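```bash
cat > h.py <<'E'
import numpy as np, cv2
from scipy.spatial.transform import Rotation as R
from workcell import ctrl
def ray(n,u,v,m=None):
    m=m or ctrl.camera_model(n)
    d=R.from_rotvec(m['attitude']).apply([(u-m['cx'])/m['fx'],-(v-m['cy'])/m['fy'],-1])
    return np.array(m['position']),d
def plane(n,u,v,z,m=None):
    p,d=ray(n,u,v,m); return p+d*(z-p[2])/d[2]
def two(a,b):
    (p,d),(q,e)=a,b
    s=np.linalg.lstsq(np.c_[d,-e],q-p,rcond=None)[0]
    A,B=p+s[0]*d,q+s[1]*e
    return (A+B)/2,np.linalg.norm(A-B)
def proj(X,m):
    c=R.from_rotvec(m['attitude']).inv().apply(np.asarray(X,float)-m['position'])
    return m['cx']-m['fx']*c[0]/c[2], m['cy']+m['fy']*c[1]/c[2]
def local(d,T=None):
    "world shift -> tool axes"
    o=ctrl.get_obs(); return R.from_rotvec(o['orientation']).inv().apply(d)
E
python3 - <<'E'
from h import *
t=cv2.imread('pics/top0.png');s=cv2.imread('pics/scene0.png')
c=lambda im,u,v,w=400,k=5:cv2.resize(im[v:v+300//k,u:u+400//k],(400,300),interpolation=cv2.INTER_CUBIC)
out=np.vstack([np.hstack([c(t,180,265),c(t,290,155)]),np.hstack([c(s,185,285),c(s,250,185)])])
cv2.imwrite('pics/z0.png',out)
hs=cv2.cvtColor(t,cv2.COLOR_BGR2HSV)
# rough: shelf front edge corners, pan, base plate
for k,u,v,z in[('edgeL',217.5,237,220),('edgeR',452.5,209,220),('pan',447.5,266.5,62),('railL',303,271,18),('railR',381,262,18),('handle',210,318,312),('blue cap',331,172,157),('loop',333,206,36),
 ('base',207,275,12),('base',245,268,12),('base',253,326,12)]:
    print(k,plane('top',u,v,z).round())
E
```

```text
edgeL [600. 325. 220.]
edgeR [ 659. -333.  220.]
pan [ 500. -345.   62.]
railL [498. 101.  18.]
railR [ 519. -146.   18.]
handle [383. 327. 312.]
blue cap [785.   2. 157.]
loop [699.   0.  36.]
base [493. 408.  12.]
base [512. 286.  12.]
base [328. 264.  12.]
```

View pics/z0.png

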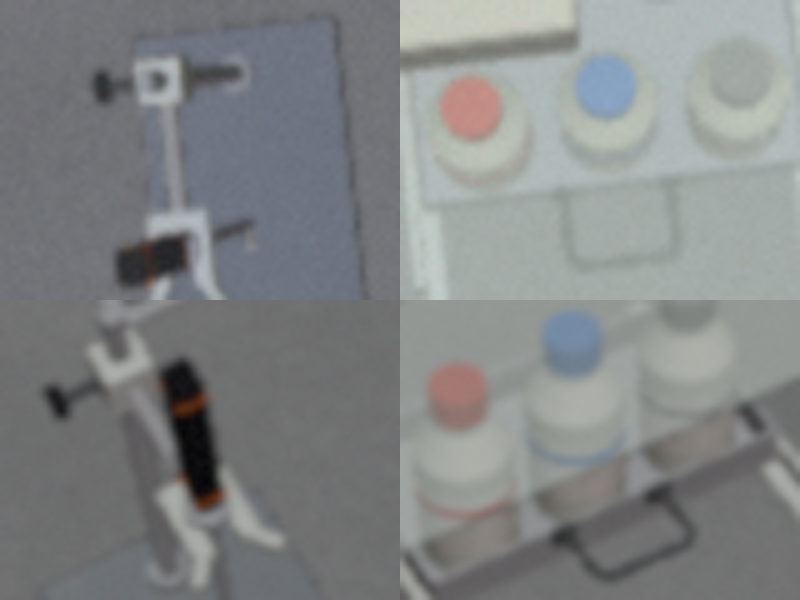

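The zoomed pictures show:
- **Hook:** the handle stands in the fork. Its orange rings are at about top (210,317)/(218,314) and scene (222.6,305.8)/(226.4,325).
- **Caps:** the order is red, blue, grey. The blue cap is at top (331,172).
- **Loop:** the bar is at about top (334.5,207.5).

```bash
python3 - <<'E'
from h import *
T=lambda x,y:(180+x/5,265+y/5); S=lambda x,y:(185+x/5,285+(y-300)/5)
T2=lambda x,y:(290+(x-400)/5,155+y/5); S2=lambda x,y:(250+(x-400)/5,185+(y-300)/5)
def tv(k,a,b): print(k,*[np.round(v,1) for v in two(ray('top',*a),ray('scene',*b))])
tv('ring hi',T(151,257),S(189,403)); tv('ring lo',T(187,246),S(208,500))
tv('capblue',T2(605,85),S2(572,333))
tv('capred',T2(470,107),S2(457,382))
tv('loop mid',T2(621,263),S2(655,558))
for k,a,z in[('loopbar',T2(621,263),36),('blue',T2(605,85),157),('red',T2(470,107),157),('grey',T2(740,72),157),('post',T(160,80),257),('base foot post',T(243,72),22)]: print(k,plane('top',*a,z).round(1))
for z in(295,235): print('ring top',z,plane('top',*(T(151,257) if z>280 else T(187,246)),z).round(1))
o=ctrl.get_obs(); print(R.from_rotvec(o['orientation']).as_matrix().round(3))
E
```

```text
ring hi [386.  332.3 292.6] 2.6
ring lo [385.  332.3 211.4] 3.7
capblue [786.    2.1 150.6] 0.5
capred [774.9  81.7 154.6] 0.1
loop mid [692.9  -5.4  35.6] 4.4
loopbar [694.   -3.5  36. ]
blue [785.    2.2 157. ]
red [774.5  81.6 157. ]
grey [790.1 -76.8 157. ]
post [478.1 333.3 257. ]
base foot post [477.6 336.8  22. ]
ring top 295 [385.6 330.5 295. ]
ring top 235 [386.1 325.2 235. ]
[[ 0.954  0.301 -0.   ]
 [ 0.301 -0.954  0.001]
 [-0.    -0.001 -1.   ]]
```

```bash
python3 -m inch '[{"xyz":[30,-10,-40],"rot":[0,0,-0.1]},{"xyz":[406,-182,-208],"rot":[0,0,-1.4]},{"xyz":[406,-182,-208],"rot":[0,0,-1.4]},{"xyz":[406,-182,-208],"rot":[0,0,-1.4]},{"xyz":[406,-182,-208],"rot":[0,0,-1.4]},{"xyz":[406,-182,-208],"rot":[0,0,-1.4]},{"xyz":[406,-182,-208],"rot":[0,0,-1.4]},{"xyz":[406,-182,-208],"rot":[0,0,-1.4]},{"xyz":[406,-182,-208],"rot":[0,0,-1.4]},{"xyz":[406,-182,-208],"rot":[0,0,-1.4]},{"xyz":[406,-182,-208],"rot":[0,0,-1.4]},{"xyz":[406,-182,-208],"rot":[0,0,-1.4]}]' 0
python3 - <<'E'
from h import *
o=ctrl.get_obs(); print(o['qpos'].round(2)); r=R.from_rotvec(o['orientation']); print(r.as_matrix().round(3)); print(local(np.array([385,331,430])-o['ee_pos']).round(1))
E
```

```text
t: 1.1
ee_pos: [521.8, -298.3, 431.5]
orientation: [-2.058, -2.373, -0.0]
ft_force: [1.4, -0.4, 0.7]
width: 88.0
grasp_force: 0.0
[-0.54  0.22  1.44  0.    1.48 -0.68]
[[-0.142  0.99   0.   ]
 [ 0.99   0.142  0.   ]
 [ 0.     0.    -1.   ]]
[642.3 -46.4   1.6]
```

```bash
python3 -m inch '[{"xyz":[30,-2,0],"rot":[0,0,-0.08]},{"xyz":[440,-40,0],"rot":[0,0,-1.1]},{"xyz":[440,-40,0],"rot":[0,0,-1.1]},{"xyz":[440,-40,0],"rot":[0,0,-1.1]},{"xyz":[440,-40,0],"rot":[0,0,-1.1]},{"xyz":[440,-40,0],"rot":[0,0,-1.1]},{"xyz":[440,-40,0],"rot":[0,0,-1.1]},{"xyz":[642,-46,0],"rot":[0,0,-1.55]},{"xyz":[642,-46,0],"rot":[0,0,-1.55]},{"xyz":[642,-46,0],"rot":[0,0,-1.55]},{"xyz":[642,-46,0],"rot":[0,0,-1.55]},{"xyz":[642,-46,0],"rot":[0,0,-1.55]}]'
python3 - <<'E'
from h import *
o=ctrl.get_obs(); print(o['qpos'].round(2)); r=R.from_rotvec(o['orientation']); print(r.as_matrix().round(3)); print(local(np.array([385,331,430])-o['ee_pos']).round(1))
E
```

```text
t: 2.1
ee_pos: [417.2, 179.0, 430.6]
orientation: [-0.04, 3.141, -0.0]
ft_force: [1.1, 1.2, 0.3]
width: 87.9
grasp_force: 0.0
[ 0.38 -0.03  1.72 -0.    1.45 -1.22]
[[-1.    -0.025  0.   ]
 [-0.025  1.    -0.   ]
 [-0.    -0.    -1.   ]]
[ 28.3 152.7   0.6]
```

```bash
python3 -m inch '[{"xyz":[28,153,0],"rot":[0,0,-0.1]},{"xyz":[28,153,0],"rot":[0,0,-0.1]},{"xyz":[28,153,0],"rot":[0,0,-0.1]},{"xyz":[28,153,0],"rot":[0,0,-0.1]},{"xyz":[28,153,0],"rot":[0,0,-0.1]},{"xyz":[28,153,0],"rot":[0,0,-0.1]}]'
python3 - <<'E'
from h import *
import pickle
m=ctrl.camera_model('wrist'); im=ctrl.get_image('wrist')
pickle.dump(m,open('w1.pkl','wb')); cv2.imwrite('pics/w1.png',im[...,::-1])
for k,X in dict(top=[385,331,324],seat=[385,331,212],TCP=ctrl.get_obs()['ee_pos']).items(): print(k,np.round(proj(X,m)))
E
```

```text
t: 2.6
ee_pos: [386.6, 330.8, 429.9]
orientation: [0.192, -3.135, 0.002]
ft_force: [-0.7, -1.3, 0.3]
width: 87.7
grasp_force: 0.0
top [324. 237.]
seat [324. 210.]
TCP [322. 295.]
```

View pics/w1.png

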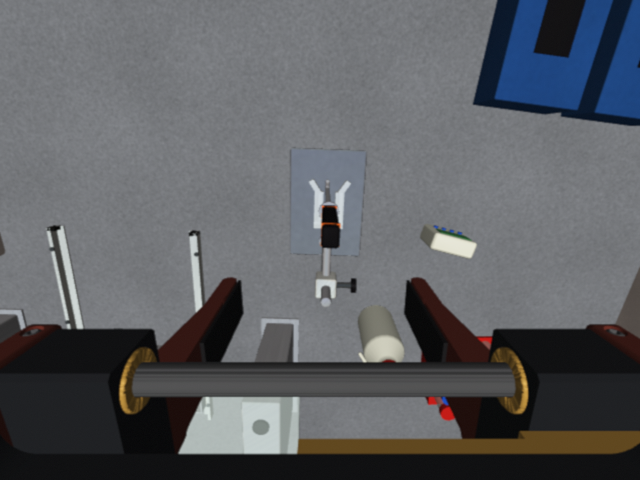

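Wrist view: the handle top is at about (331,240) and the rod and toe at (327,183). The fork opens toward the image top, and the base plate corners are (291,148), (366,150) and (361,255).

```bash
python3 - <<'E'
from h import *
import pickle
m=pickle.load(open('w1.pkl','rb')); im=cv2.imread('pics/w1.png')
sub=im[195:255,312:350].astype(int); mk=(sub.max(2)<45)
ys,xs=np.nonzero(mk)
for y in range(0,60,3):
    r=np.nonzero(mk[y])[0]; 
    if len(r): print(y+195,r.min()+312,r.max()+312,end=' | ')
print()
g=cv2.cvtColor(im,cv2.COLOR_BGR2HSV)
for k,u,v,z in[('top',331,241,324),('c1',291,148.5,12),('c2',366,150.5,12),('c3',361,255,12),('post',326,287,257),('toe',327.5,183,22),('tipL',312,182,212),('tipR',348,183,212),('slot',330,210,212)]:
    print(k,plane('w',u,v,z,m).round(1))
E
```

```text
207 325 331 | 210 323 335 | 213 323 335 | 216 323 336 | 219 323 336 | 222 335 336 | 225 324 335 | 228 323 338 | 231 322 338 | 234 322 338 | 237 322 338 | 240 322 338 | 243 322 338 | 246 323 337 | 
top [388.2 337.1 324. ]
c1 [327.8 268.   12. ]
c2 [315.5 394.1  12. ]
c3 [501.3 414.8  12. ]
post [461.5 342.6 257. ]
toe [376.4 336.1  22. ]
tipL [354.7 313.4 212. ]
tipR [350.7 354.2 212. ]
slot [384.2 337.9 212. ]
```

```bash
python3 -m inch '[{"xyz":[-1,6,30],"rot":[0,0,0.017]},{"xyz":[-1,6,70],"rot":[0,0,0.017]},{"xyz":[-1,6,100],"rot":[0,0,0.017]},{"xyz":[-1,6,125],"rot":[0,0,0.017]},{"xyz":[-1,6,145],"rot":[0,0,0.017]},{"xyz":[-1,6,160],"rot":[0,0,0.017]},{"xyz":[-1,6,170],"rot":[0,0,0.017]},{"xyz":[-1,6,177],"rot":[0,0,0.017]},{"xyz":[-1,6,177],"rot":[0,0,0.017]}]'
python3 -m inch '[{"xyz":[0,0,0],"rot":[0,0,0]},{"xyz":[0,0,0],"rot":[0,0,0]},{"xyz":[0,0,0],"rot":[0,0,0]},{"xyz":[0,0,0],"rot":[0,0,0]},{"xyz":[0,0,0],"rot":[0,0,0]},{"xyz":[0,0,0],"rot":[0,0,0]},{"xyz":[0,0,0],"rot":[0,0,0]},{"xyz":[0,0,0],"rot":[0,0,0]}]' 255
```

```text
t: 3.4
ee_pos: [387.6, 334.7, 252.8]
orientation: [0.158, -3.136, 0.002]
ft_force: [-0.7, 0.5, -0.5]
width: 88.0
grasp_force: 0.0
t: 4.07
ee_pos: [387.6, 335.9, 253.8]
orientation: [-0.161, 3.137, 0.0]
ft_force: [0.1, 0.5, 0.1]
width: 38.0
grasp_force: 0.0
```

```bash
python3 -m inch '[{"xyz":[0,0,0],"rot":[0,0,0]},{"xyz":[0,0,0],"rot":[0,0,0]},{"xyz":[0,0,0],"rot":[0,0,0]},{"xyz":[0,0,0],"rot":[0,0,0]},{"xyz":[0,0,0],"rot":[0,0,0]},{"xyz":[0,0,0],"rot":[0,0,0]},{"xyz":[0,0,0],"rot":[0,0,0]}]'
```

```text
t: 4.65
ee_pos: [387.6, 335.8, 253.6]
orientation: [0.16, -3.137, 0.0]
ft_force: [-0.0, 0.3, -1.5]
width: 15.5
grasp_force: 30.0
```

```bash
python3 -m inch '[{"xyz":[0,0,-6],"rot":[0,0,0]},{"xyz":[0,0,-18],"rot":[0,0,0]},{"xyz":[10,0,-24],"rot":[0,0,0]},{"xyz":[35,0,-26],"rot":[0,0,0]},{"xyz":[60,0,-30],"rot":[0,0,0]},{"xyz":[75,-5,-40],"rot":[0,0,0]},{"xyz":[75,-30,-46],"rot":[0,0,0]},{"xyz":[65,-65,-46],"rot":[0,0,0]},{"xyz":[55,-102,-46],"rot":[0,0,0]},{"xyz":[45,-140,-46],"rot":[0,0,0]},{"xyz":[35,-175,-46],"rot":[0,0,0]},{"xyz":[30,-200,-46],"rot":[0,0,0]}]'
python3 -m inch '[{"xyz":[-5,-20,0],"rot":[0,-0.05,0]},{"xyz":[-15,-50,0],"rot":[0,-0.15,0]},{"xyz":[-25,-85,0],"rot":[0,-0.25,0]},{"xyz":[-35,-115,0],"rot":[0,-0.35,0]},{"xyz":[-45,-140,0],"rot":[0,-0.45,0]},{"xyz":[-50,-155,0],"rot":[0,-0.55,0]},{"xyz":[-50,-163,0],"rot":[0,-0.65,0]},{"xyz":[-50,-167,0],"rot":[0,-0.7,0]},{"xyz":[-50,-167,0],"rot":[0,-0.7,0]},{"xyz":[-50,-167,0],"rot":[0,-0.7,0]}]'
python3 - <<'E'
from h import *
o=ctrl.get_obs(); r=R.from_rotvec(o['orientation']); print(o['ee_pos'].round(1),r.as_matrix().round(3),o['qpos'].round(2))
for n in('top','scene'): cv2.imwrite(f'pics/{n}1.png',ctrl.get_image(n)[...,::-1])
t=cv2.imread('pics/top1.png')[150:300,230:430]; s=cv2.imread('pics/scene1.png')[180:330,200:400]
cv2.imwrite('pics/z1.png',np.hstack([cv2.resize(a,(400,300),interpolation=cv2.INTER_CUBIC) for a in(t,s)]))
E
```

```text
t: 5.65
ee_pos: [378.2, 131.6, 300.1]
orientation: [-0.16, 3.136, -0.0]
ft_force: [0.2, 0.4, -1.5]
width: 16.2
grasp_force: 30.0
t: 6.48
ee_pos: [443.8, -27.2, 299.2]
orientation: [-0.122, 2.441, 0.047]
ft_force: [0.1, 0.2, -0.4]
width: 16.0
grasp_force: 30.0
[443.8 -27.2 299.2] [[-0.762 -0.1    0.639]
 [-0.076  0.995  0.066]
 [-0.643  0.001 -0.766]] [-0.24 -0.21  2.35  0.59  0.39 -2.39]
```

View pics/z1.png

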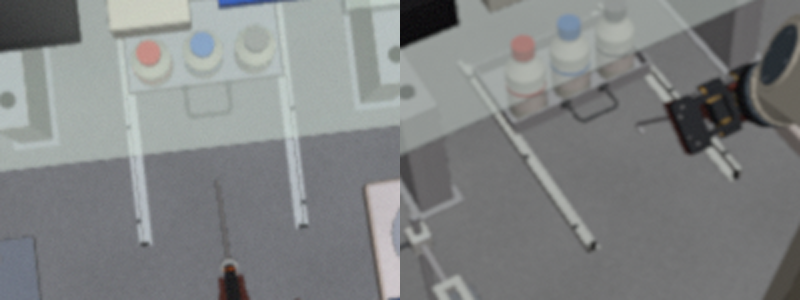

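Top view: the hook tip is at about (339,240). The loop bar is centred at about (334.5,206.5), and the rod points at it.

```bash
python3 - <<'E'
from h import *
o=ctrl.get_obs(); M=R.from_rotvec(o['orientation']).as_matrix()
O=o['ee_pos']+231.5*M[:,2]; print('origin',O.round(1))
for n in('top','scene'): print(n,np.round(proj(O,ctrl.camera_model(n)),1), np.round(proj(O-16*-M[:,0]*-1 if 0 else O+16*M[:,0],ctrl.camera_model(n)),1))
L=plane('top',334.5,206.5,36); print(L)
print(two(ray('top',334.5,206.5),ray('scene',301,239)))  # bar middle
ex=np.array([np.cos(.0925),np.sin(.0925),0])
for k,z,d in(('in-front',60,-60),('over',60,33),('down',23,33)):
    X=np.array([693.5,-4.5,0])+d*ex; X[2]=z; D=X-O; print(k,D.round(1),(M.T@D).round(1))
print((M.T@(-ex)).round(3))
E
```

```text
origin [593.7 -11.6 123.2]
top [337.6 237.8] [338.2 242.1]
scene [317.  239.6] [319.2 244.7]
[697.41719331  -4.51142578  36.        ]
(array([698.07349192,  -6.92653411,  17.98822286]), np.float64(5.776335652969268))
in-front [ 40.1   1.5 -63.2] [10.1 -2.6 74.2]
over [132.7  10.1 -63.2] [-61.1  -3.5 134. ]
down [ 132.7   10.1 -100.2] [-37.3  -3.5 162.3]
[ 0.765  0.01  -0.644]
```

```bash
python3 -m inch '[{"xyz":[4,-1,25],"rot":[0,0,0]},{"xyz":[10,-3,55],"rot":[0,0,0]},{"xyz":[10,-3,74],"rot":[0,0,0]},{"xyz":[0,-3,84],"rot":[0,0,0]},{"xyz":[-15,-3,96],"rot":[0,0,0]},{"xyz":[-30,-3,109],"rot":[0,0,0]},{"xyz":[-45,-3,121],"rot":[0,0,0]},{"xyz":[-56,-3,130],"rot":[0,0,0]},{"xyz":[-62,-3,135],"rot":[0,0,0]},{"xyz":[-62,-3,135],"rot":[0,0,0]},{"xyz":[-62,-3,135],"rot":[0,0,0]}]'
python3 - <<'E'
from h import *
o=ctrl.get_obs(); M=R.from_rotvec(o['orientation']).as_matrix()
print(M.round(3),o['qpos'].round(2),(o['ee_pos']+231.5*M[:,2]).round(1))
for n in('top','scene'): cv2.imwrite(f'pics/{n}2.png',ctrl.get_image(n)[...,::-1])
t=cv2.imread('pics/top2.png')[170:260,280:400]; s=cv2.imread('pics/scene2.png')[190:280,240:360]
cv2.imwrite('pics/z2.png',np.hstack([cv2.resize(a,(400,300),interpolation=cv2.INTER_CUBIC) for a in(t,s)]))
E
```

```text
t: 7.5
ee_pos: [579.5, -13.5, 239.9]
orientation: [-0.123, 2.447, 0.04]
ft_force: [-0.2, -0.0, -1.3]
width: 15.9
grasp_force: 30.0
[[-0.766 -0.099  0.635]
 [-0.078  0.995  0.061]
 [-0.638 -0.003 -0.77 ]] [-0.12  0.15  2.18  0.81  0.19 -2.54] [7.265e+02 6.000e-01 6.170e+01]
```

View pics/z2.png

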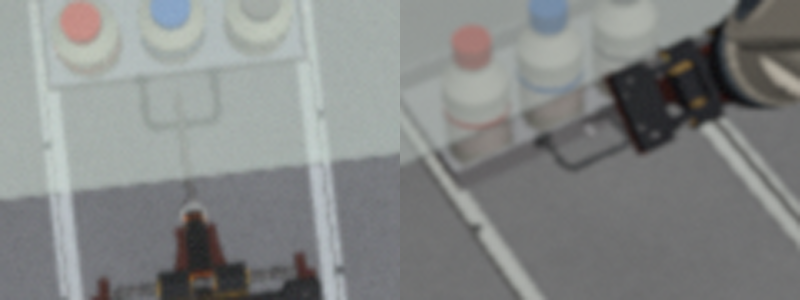

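Top crop: the tip sits behind the bar, centred in the loop's opening. Lowering it now.

```bash
python3 -m inch '[{"xyz":[6,0,7],"rot":[0,0,0]},{"xyz":[12,0,15],"rot":[0,0,0]},{"xyz":[18,0,22],"rot":[0,0,0]},{"xyz":[22,0,27],"rot":[0,0,0]},{"xyz":[24,0,29],"rot":[0,0,0]},{"xyz":[24,0,29],"rot":[0,0,0]}]'
python3 - <<'E'
from h import *
o=ctrl.get_obs(); M=R.from_rotvec(o['orientation']).as_matrix()
print(M.round(3),o['qpos'].round(2),(o['ee_pos']+231.5*M[:,2]).round(1))
ex=np.array([np.cos(.0925),np.sin(.0925),0]);print((M.T@-ex).round(3),(M.T@[0,0,-1]).round(3))
E
```

```text
t: 8.1
ee_pos: [582.4, -7.4, 213.6]
orientation: [-0.114, 2.47, 0.022]
ft_force: [-0.2, -0.1, -0.7]
width: 16.5
grasp_force: 30.0
[[-0.78  -0.088  0.619]
 [-0.077  0.996  0.044]
 [-0.621 -0.013 -0.784]] [-0.08  0.21  2.18  0.83  0.13 -2.54] [725.7   2.9  32.1]
[ 0.784 -0.005 -0.62 ] [0.621 0.013 0.784]
```

```bash
python3 -m inch '[{"xyz":[-4,0,0],"rot":[0,0.04,0]},{"xyz":[-8,0,0],"rot":[0,0.08,0]},{"xyz":[-8,0,0],"rot":[0,0.08,0]},{"xyz":[-8,0,0],"rot":[0,0.08,0]}]'
python3 - <<'E'
from h import *
o=ctrl.get_obs(); M=R.from_rotvec(o['orientation']).as_matrix()
print(M.round(3),o['qpos'].round(2),(o['ee_pos']+231.5*M[:,2]).round(1))
ex=np.array([np.cos(.0925),np.sin(.0925),0]);print((M.T@-ex).round(3),(M.T@[0,0,-1]).round(3))
E
```

```text
t: 8.43
ee_pos: [590.7, -7.4, 220.9]
orientation: [-0.117, 2.546, 0.016]
ft_force: [0.3, 0.7, -1.3]
width: 15.8
grasp_force: 30.0
[[-0.825 -0.087  0.558]
 [-0.081  0.996  0.037]
 [-0.559 -0.014 -0.829]] [-0.07  0.21  2.11  0.32  0.25 -2.02] [719.8   1.1  29. ]
[ 0.829 -0.005 -0.559] [0.559 0.014 0.829]
```

```bash
python3 - <<'E'
from h import *
o=ctrl.get_obs(); r0=R.from_rotvec(o['orientation']); M=r0.as_matrix(); T0=o['ee_pos']
ex=np.array([np.cos(.0925),np.sin(.0925),0]); ez=np.array([0,0,1.])
L=np.array([695,-2.,0]); 
for b in [-4,0,3,8,15,23,32,42,52,62,72,82,92]:
    th=np.radians(34-26*max(b,0)/224); z=23
    h=(13+6.5*np.sin(th))/np.cos(th); d=6.5*np.cos(th)+h*np.sin(th)
    O=L+(d-b)*ex+z*ez; T=O+231.5*(-np.sin(th)*ex+np.cos(th)*ez)
    print(b,(M.T@(T-T0)).round(0),round(np.radians(34)-th,3),T.round())
E
```

```text
-4 [ 7. -4.  3.] 0.0 [587. -12. 215.]
0 [10. -4.  0.] 0.0 [583. -12. 215.]
3 [12. -4. -1.] 0.006 [581. -13. 216.]
8 [14. -4. -4.] 0.016 [577. -13. 217.]
15 [16. -4. -8.] 0.03 [573. -13. 219.]
23 [ 20.  -4. -13.] 0.047 [568. -14. 221.]
32 [ 23.  -4. -18.] 0.065 [562. -14. 223.]
42 [ 27.  -4. -23.] 0.085 [556. -15. 225.]
52 [ 31.  -5. -29.] 0.105 [549. -16. 227.]
62 [ 35.  -5. -34.] 0.126 [543. -16. 230.]
72 [ 39.  -5. -39.] 0.146 [537. -17. 232.]
82 [ 43.  -5. -44.] 0.166 [531. -17. 234.]
92 [ 47.  -5. -49.] 0.186 [525. -18. 236.]
```

```bash
python3 -m inch '[{"xyz":[3,-2,5],"rot":[0,0,0]},{"xyz":[7,-3,3],"rot":[0,0,0]},{"xyz":[10,-4,0],"rot":[0,0,0]},{"xyz":[12,-4,-1],"rot":[0,0.006,0]},{"xyz":[14,-4,-4],"rot":[0,0.016,0]},{"xyz":[16,-4,-8],"rot":[0,0.03,0]},{"xyz":[20,-4,-13],"rot":[0,0.047,0]},{"xyz":[23,-4,-18],"rot":[0,0.065,0]},{"xyz":[27,-4,-23],"rot":[0,0.085,0]},{"xyz":[30,-4,-27],"rot":[0,0.1,0]},{"xyz":[32,-4,-30],"rot":[0,0.11,0]},{"xyz":[32,-4,-30],"rot":[0,0.11,0]}]'
python3 - <<'E'
from h import *
o=ctrl.get_obs(); M=R.from_rotvec(o['orientation']).as_matrix()
print(M.round(3),o['qpos'].round(2),(o['ee_pos']+231.5*M[:,2]).round(1),o['moment'].round(2))
for n in('top','scene'): cv2.imwrite(f'pics/{n}3.png',ctrl.get_image(n)[...,::-1])
t=cv2.imread('pics/top3.png')[170:260,280:400]; s=cv2.imread('pics/scene3.png')[190:280,240:360]
cv2.imwrite('pics/z3.png',np.hstack([cv2.resize(a,(400,300),interpolation=cv2.INTER_CUBIC) for a in(t,s)]))
E
```

```text
t: 9.43
ee_pos: [545.5, -14.7, 226.9]
orientation: [-0.121, 2.658, 0.012]
ft_force: [1.1, -0.2, -1.0]
width: 15.9
grasp_force: 30.0
[[-0.883 -0.088  0.461]
 [-0.084  0.996  0.029]
 [-0.462 -0.013 -0.887]] [-0.09  0.14  2.12  0.18  0.41 -1.89] [652.3  -8.   21.6] [ 0.05 -0.16  0.02]
```

View pics/z3.png

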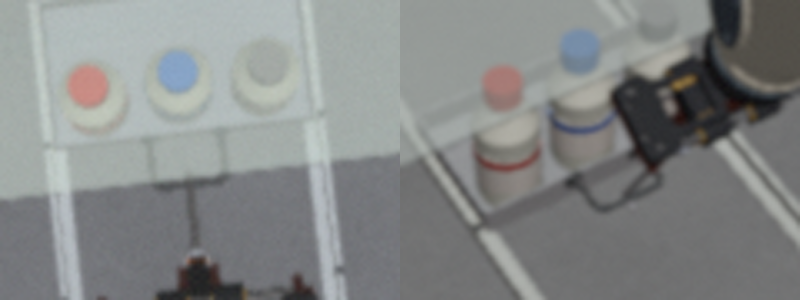

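The tray has followed the hook by about 52 mm: the bar is now at crop row 183, and the bottles are upright.

```bash
cat > pull.py <<'E'
from h import *
import sys
o=ctrl.get_obs(); r0=R.from_rotvec(o['orientation']); M=r0.as_matrix(); T0=o['ee_pos']
ex=np.array([np.cos(.0925),np.sin(.0925),0]); ez=np.array([0,0,1.])
th0=np.arccos(-M[2,2]); O0=T0+231.5*M[:,2]
for s in map(float,sys.argv[1:]):
    th=th0-np.radians(20)*s/175 
    dd=lambda th:6.5*np.cos(th)+(13+6.5*np.sin(th))*np.tan(th)
    O=O0-(s+dd(th0)-dd(th))*ex; O[2]=22.5
    T=O+231.5*(-np.sin(th)*ex+np.cos(th)*ez)
    print(s,(M.T@(T-T0)).round(0),round(th0-th,3),T.round())
E
python3 pull.py 5 12 21 31 42 53 64 75 86 96 104 110
```

```text
5.0 [ 2. -3. -4.] 0.01 [543. -18. 229.]
12.0 [ 5. -3. -7.] 0.024 [538. -18. 230.]
21.0 [  9.  -3. -11.] 0.042 [533. -19. 232.]
31.0 [ 14.  -3. -16.] 0.062 [527. -20. 234.]
42.0 [ 19.  -3. -21.] 0.084 [520. -20. 236.]
53.0 [ 24.  -3. -25.] 0.106 [513. -21. 238.]
64.0 [ 29.  -3. -30.] 0.128 [507. -21. 240.]
75.0 [ 34.  -4. -35.] 0.15 [500. -22. 241.]
86.0 [ 39.  -4. -39.] 0.172 [494. -23. 243.]
96.0 [ 44.  -4. -43.] 0.191 [488. -23. 244.]
104.0 [ 47.  -4. -46.] 0.207 [483. -24. 245.]
110.0 [ 50.  -4. -48.] 0.219 [480. -24. 246.]
```

```bash
python3 -m inch '[{"xyz":[2,-1,-3],"rot":[0,0.01,0]},{"xyz":[5,-2,-6],"rot":[0,0.024,0]},{"xyz":[9,-3,-11],"rot":[0,0.042,0]},{"xyz":[14,-3,-16],"rot":[0,0.062,0]},{"xyz":[19,-3,-21],"rot":[0,0.084,0]},{"xyz":[24,-3,-25],"rot":[0,0.106,0]},{"xyz":[29,-3,-30],"rot":[0,0.128,0]},{"xyz":[34,-4,-35],"rot":[0,0.15,0]},{"xyz":[39,-4,-39],"rot":[0,0.172,0]},{"xyz":[44,-4,-43],"rot":[0,0.191,0]},{"xyz":[47,-4,-46],"rot":[0,0.207,0]},{"xyz":[50,-4,-48],"rot":[0,0.219,0]}]'
python3 pull.py 5 12 20 28 36 44 51 56 60 64 68 72; python3 -c "
from h import *
o=ctrl.get_obs();M=R.from_rotvec(o['orientation']).as_matrix();print(o['qpos'].round(2),(o['ee_pos']+231.5*M[:,2]).round(1))"
```

```text
t: 10.53
ee_pos: [480.1, -24.4, 246.4]
orientation: [-0.128, 2.877, -0.002]
ft_force: [3.0, 0.7, -0.4]
width: 16.0
grasp_force: 30.0
5.0 [ 3. -3. -1.] 0.01 [477. -28. 247.]
12.0 [ 7. -3. -3.] 0.024 [473. -28. 247.]
20.0 [11. -3. -5.] 0.04 [469. -29. 248.]
28.0 [15. -3. -7.] 0.056 [464. -29. 249.]
36.0 [19. -3. -9.] 0.072 [460. -29. 250.]
44.0 [ 24.  -3. -11.] 0.088 [455. -30. 251.]
51.0 [ 27.  -3. -12.] 0.102 [451. -30. 251.]
56.0 [ 30.  -3. -13.] 0.112 [448. -31. 251.]
60.0 [ 32.  -3. -14.] 0.12 [446. -31. 252.]
64.0 [ 34.  -3. -15.] 0.128 [444. -31. 252.]
68.0 [ 36.  -3. -16.] 0.136 [441. -31. 252.]
72.0 [ 39.  -4. -16.] 0.144 [439. -31. 252.]
[-0.1   0.06  2.08  0.05  0.74 -1.79] [540.  -22.   22.8]
```

```bash
python3 -m inch '[{"xyz":[3,0,-1],"rot":[0,0.01,0]},{"xyz":[7,0,-3],"rot":[0,0.024,0]},{"xyz":[11,-1,-5],"rot":[0,0.04,0]},{"xyz":[15,-1,-7],"rot":[0,0.056,0]},{"xyz":[19,-1,-9],"rot":[0,0.072,0]},{"xyz":[24,-1,-11],"rot":[0,0.088,0]},{"xyz":[27,-1,-12],"rot":[0,0.102,0]},{"xyz":[30,-1,-13],"rot":[0,0.112,0]},{"xyz":[32,-1,-14],"rot":[0,0.12,0]},{"xyz":[34,-1,-15],"rot":[0,0.128,0]},{"xyz":[36,-1,-16],"rot":[0,0.136,0]}]'
python3 - <<'E'
from h import *
o=ctrl.get_obs(); M=R.from_rotvec(o['orientation']).as_matrix()
print(M.round(3),o['qpos'].round(2),(o['ee_pos']+231.5*M[:,2]).round(1))
for n in('top','scene'): cv2.imwrite(f'pics/{n}4.png',ctrl.get_image(n)[...,::-1])
t=cv2.imread('pics/top4.png')[190:310,270:430]; s=cv2.imread('pics/scene4.png')[200:320,220:380]
cv2.imwrite('pics/z4.png',np.hstack([cv2.resize(a,(400,300),interpolation=cv2.INTER_CUBIC) for a in(t,s)]))
E
```

```text
t: 11.45
ee_pos: [441.3, -28.7, 252.3]
orientation: [-0.133, 3.013, -0.012]
ft_force: [2.6, 0.5, -1.5]
width: 16.2
grasp_force: 30.0
[[-0.988 -0.087  0.126]
 [-0.088  0.996 -0.002]
 [-0.125 -0.013 -0.992]] [-0.1   0.05  2.06  0.01  0.91 -1.77] [470.4 -29.2  22.6]
```

View pics/z4.png

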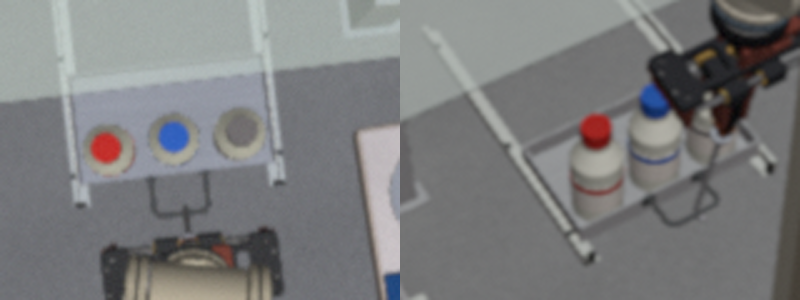

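The tray is out and the caps stand upright, with the blue cap at top (339.6,244.8). I'll check the travel with that cap while pulling a few mm further to feel the stop.

```bash
python3 -m inch '[{"xyz":[4,0,0],"rot":[0,0,0]},{"xyz":[6,0,0],"rot":[0,0,0]},{"xyz":[6,0,0],"rot":[0,0,0]}]'
python3 - <<'E'
from h import *
im=ctrl.get_image('top'); hs=cv2.cvtColor(im,cv2.COLOR_RGB2HSV)[220:270,300:380]
mk=cv2.inRange(hs,(100,130,60),(130,255,255)); ys,xs=np.nonzero(mk); u,v=xs.mean()+300,ys.mean()+220
p=plane('top',u,v,157); print(len(xs),p, np.linalg.norm(p[:2]-[785.5,2.2]))
E
```

```text
t: 11.8
ee_pos: [434.9, -29.2, 251.3]
orientation: [-0.133, 3.013, -0.011]
ft_force: [1.7, -0.6, -1.2]
width: 15.7
grasp_force: 30.0
99 [567.14075911 -15.4255451  157.        ] 219.06943630027635
```

```bash
python3 -m inch '[{"xyz":[3,0,0],"rot":[0,0,0]},{"xyz":[6,0,0],"rot":[0,0,0]},{"xyz":[8,0,0],"rot":[0,0,0]},{"xyz":[8,0,0],"rot":[0,0,0]}]'
python3 - <<'E'
from h import *
im=ctrl.get_image('top'); hs=cv2.cvtColor(im,cv2.COLOR_RGB2HSV)[220:270,300:380]
mk=cv2.inRange(hs,(100,130,60),(130,255,255)); ys,xs=np.nonzero(mk); u,v=xs.mean()+300,ys.mean()+220
p=plane('top',u,v,157); print(len(xs),p, np.linalg.norm(p[:2]-[785.5,2.2]))
E
```

```text
t: 12.18
ee_pos: [427.3, -29.9, 250.5]
orientation: [-0.133, 3.012, -0.011]
ft_force: [1.9, 0.1, -0.1]
width: 16.1
grasp_force: 30.0
102 [559.55528612 -16.36399913 157.        ] 226.70605592880932
```

```bash
python3 -m inch '[{"xyz":[3,0,0],"rot":[0,0,0]},{"xyz":[5,0,0],"rot":[0,0,0]},{"xyz":[5,0,0],"rot":[0,0,0]}]'
```

```text
t: 12.48
ee_pos: [422.3, -30.3, 249.7]
orientation: [-0.133, 3.013, -0.011]
ft_force: [2.1, -0.1, -1.1]
width: 15.8
grasp_force: 30.0
```

```bash
python3 -m inch '[{"xyz":[3,0,0],"rot":[0,0,0]},{"xyz":[4,0,0],"rot":[0,0,0]},{"xyz":[4,0,0],"rot":[0,0,0]}]'; python3 - <<'E'
from h import *
im=ctrl.get_image('top'); hs=cv2.cvtColor(im,cv2.COLOR_RGB2HSV)[220:270,300:380]
mk=cv2.inRange(hs,(100,130,60),(130,255,255)); ys,xs=np.nonzero(mk); u,v=xs.mean()+300,ys.mean()+220
p=plane('top',u,v,157); print(len(xs),p, np.linalg.norm(p[:2]-[785.5,2.2]))
o=ctrl.get_obs(); M=R.from_rotvec(o['orientation']).as_matrix()
print(M.round(3),(o['ee_pos']+231.5*M[:,2]).round(1),o['ft_force'],o['qpos'].round(2))
E
```

```text
t: 12.73
ee_pos: [418.5, -30.7, 249.3]
orientation: [-0.133, 3.013, -0.011]
ft_force: [2.7, -0.2, -1.7]
width: 15.5
grasp_force: 30.0
100 [559.50355817 -16.48149213 157.        ] 226.7672592477476
[[-0.988 -0.087  0.126]
 [-0.088  0.996 -0.002]
 [-0.125 -0.013 -0.992]] [447.6 -31.1  19.6] [ 2.44580226  0.20607073 -1.94825921] [-0.11  0.01  2.11  0.02  0.9  -1.78]
```

```bash
python3 -m inch '[{"xyz":[-10,0,1],"rot":[0,0,0]},{"xyz":[-22,0,3],"rot":[0,0,0]},{"xyz":[-25,0,3],"rot":[0,0,0]},{"xyz":[-25,0,3],"rot":[0,0,0]},{"xyz":[-27,0,-12],"rot":[0,0,0]},{"xyz":[-29,0,-30],"rot":[0,0,0]},{"xyz":[-32,-1,-55],"rot":[0,0,0]},{"xyz":[-36,-2,-85],"rot":[0,0,0]},{"xyz":[-40,-2,-115],"rot":[0,0,0]},{"xyz":[-40,-2,-117],"rot":[0,0,0]},{"xyz":[-40,-2,-117],"rot":[0,0,0]}]'; python3 - <<'E'
from h import *
o=ctrl.get_obs(); M=R.from_rotvec(o['orientation']).as_matrix(); print(M.round(3))
O=o['ee_pos']+231.5*M[:,2]; print(O.round(1))
for n in('top','scene'): cv2.imwrite(f'pics/{n}5.png',ctrl.get_image(n)[...,::-1]); print(n,np.round(proj(O,ctrl.camera_model(n)),1),np.round(proj(o['ee_pos']+41.5*M[:,2],ctrl.camera_model(n)),1))
t=cv2.imread('pics/top5.png')[190:310,270:430]; s=cv2.imread('pics/scene5.png')[170:290,240:400]
cv2.imwrite('pics/z5.png',np.hstack([cv2.resize(a,(400,300),interpolation=cv2.INTER_CUBIC) for a in(t,s)]))
E
```

```text
t: 13.7
ee_pos: [444.3, -28.9, 371.8]
orientation: [-0.133, 3.009, -0.012]
ft_force: [0.4, 0.6, -1.9]
width: 15.9
grasp_force: 30.0
[[-0.988 -0.087  0.129]
 [-0.088  0.996 -0.002]
 [-0.128 -0.014 -0.992]]
[474.2 -29.4 142.3]
top [344.8 278.1] [345.7 289. ]
scene [342.6 262.9] [350.8 222.9]
```

View pics/z5.png

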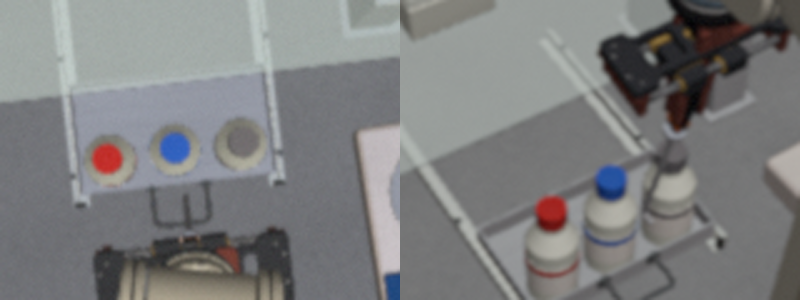

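Top: the rod's tip is at (344.8,268.4), against (344.8,278) predicted. Scene: the tip is at (339.2,252.8), against (342.6,262.9). So the hook pivoted forward in the grip.

```bash
python3 - <<'E'
from h import *
o=ctrl.get_obs(); M=R.from_rotvec(o['orientation']).as_matrix()
X,e=two(ray('top',344.8,268.4),ray('scene',339.2,252.8)); print(X,e)
G=o['ee_pos']-19*M[:,2]; d=X-G; print(np.linalg.norm(d)); d/=np.linalg.norm(d)
c=M.T@d; print('hook dir in tool',c.round(3),'rot about y',np.arctan2(c[0],c[2]),'rot x',np.arctan2(c[1],c[2]))
print('world',d.round(3))
E
```

```text
[501.63857538 -31.32424999 154.6264406 ] 3.1289694046535597
241.2283176796254
hook dir in tool [-0.13  -0.021  0.991] rot about y -0.13063195891161783 rot x -0.020786158264724682
world [ 0.253 -0.011 -0.967]
```

```bash
cat > hang.py <<'E'
from h import *
import sys
a,b,up=map(float,sys.argv[1:4])   # tool tilt comp about y, x-back, up
o=ctrl.get_obs(); r0=R.from_rotvec(o['orientation']); M=r0.as_matrix(); T0=o['ee_pos']
sx=np.array([np.cos(.105),np.sin(.105),0]); sy=np.array([-sx[1],sx[0],0]); ez=np.array([0,0,1.])
# tool x=-sx, y=sy, z=-ez, then turn a about tool y
F=R.from_matrix(np.c_[-sx,sy,-ez])*R.from_rotvec([0,a,0])
G=np.array([387.6,335.8,272.6])-b*sx+up*ez
T=G+19*F.as_matrix()[:,2]
print('xyz',(M.T@(T-T0)).round(1),'rot',(r0.inv()*F).as_rotvec().round(3),T.round(1),'G err',(M.T@(G-(T0-19*M[:,2]))).round(1))
E
python3 hang.py 0.125 75 40
```

```text
xyz [108.5 367.6  57.8] rot [-0.013  0.249 -0.017] [310.7 327.7 293.7] G err [103.8 367.4  58.4]
```

```bash
python3 -m inch '[{"xyz":[5,15,0],"rot":[0,0.02,0]},{"xyz":[20,45,0],"rot":[0,0.06,0]},{"xyz":[40,80,5],"rot":[0,0.1,0]},{"xyz":[60,117,10],"rot":[0,0.15,0]},{"xyz":[75,154,20],"rot":[0,0.2,0]},{"xyz":[90,191,30],"rot":[0,0.24,0]},{"xyz":[100,228,40],"rot":[-0.01,0.249,-0.017]},{"xyz":[108,265,50],"rot":[-0.013,0.249,-0.017]},{"xyz":[108,300,55],"rot":[-0.013,0.249,-0.017]},{"xyz":[108,335,58],"rot":[-0.013,0.249,-0.017]},{"xyz":[108,355,58],"rot":[-0.013,0.249,-0.017]},{"xyz":[108,368,58],"rot":[-0.013,0.249,-0.017]}]'
python3 -m inch '[{"xyz":[0,0,0],"rot":[0,0,0]},{"xyz":[0,0,0],"rot":[0,0,0]}]'
python3 - <<'E'
from h import *
import pickle
for n in('top','scene','wrist'):
    m=ctrl.camera_model(n); cv2.imwrite(f'pics/{n}6.png',ctrl.get_image(n)[...,::-1])
    print(n,[np.round(proj(X,m),1) for X in([313,328,62.6],[313,328,252.6],[313,328,312])])
    pickle.dump(m,open(f'{n}6.pkl','wb'))
t=cv2.imread('pics/top6.png')[270:360,160:280]; s=cv2.imread('pics/scene6.png')[280:400,140:300]; w=cv2.imread('pics/wrist6.png')
cv2.imwrite('pics/z6.png',np.vstack([np.hstack([cv2.resize(a,(400,300),interpolation=cv2.INTER_CUBIC) for a in(t,s)]),np.hstack([cv2.resize(w,(400,300),interpolation=cv2.INTER_AREA),cv2.resize(w[150:390,160:480],(400,300))])]))
E
python3 hang.py 0.125 75 40
```

```text
t: 14.8
ee_pos: [310.7, 329.3, 292.3]
orientation: [0.16, -3.011, 0.014]
ft_force: [-0.2, -0.5, -0.8]
width: 15.8
grasp_force: 30.0
t: 14.97
ee_pos: [311.6, 327.3, 293.4]
orientation: [0.159, -3.013, 0.013]
ft_force: [0.3, 0.0, -1.4]
width: 15.8
grasp_force: 30.0
top [array([229.7, 333.3]), array([215.3, 341.8]), array([210.1, 345. ])]
scene [array([245.8, 378.4]), array([238.9, 339.4]), array([236.3, 325.3])]
wrist [array([324.7, 232.9]), array([325.6, 275.1]), array([326.4, 308.3])]
xyz [1.3 1.1 0.8] rot [-0.     0.001 -0.002] [310.7 327.7 293.7] G err [1.3 1.1 0.8]
```

View pics/z6.png

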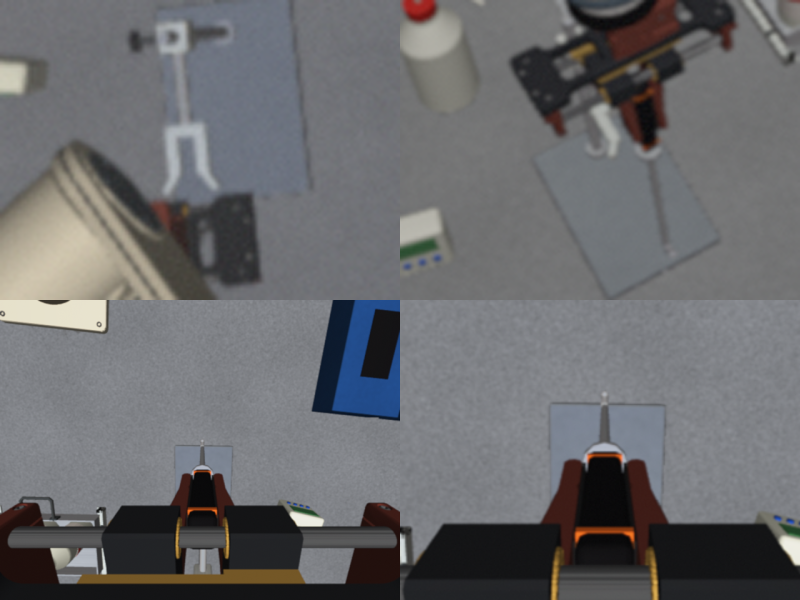

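Scene crop: the collar is at (239.2,340) and the toe at (248,380), both within 2 px of the prediction, so the hook hangs vertical in front of the fork. Now computing the move into the seat.

```bash
python3 hang.py 0.125 75 14; python3 hang.py 0.125 0 14;python3 hang.py 0.125 0 1
```

```text
xyz [-1.9  1.1 26.6] rot [-0.     0.001 -0.002] [310.7 327.7 267.7] G err [-1.9  1.1 26.6]
xyz [-76.3   1.3  17.3] rot [-0.     0.001 -0.002] [385.2 335.6 267.7] G err [-76.3   1.2  17.3]
xyz [-77.9   1.3  30.2] rot [-0.     0.001 -0.002] [385.2 335.6 254.7] G err [-77.9   1.3  30.2]
```

```bash
python3 -m inch '[{"xyz":[-1,1,14],"rot":[0,0,0]},{"xyz":[-2,1,26],"rot":[0,0,0]},{"xyz":[-12,1,25],"rot":[0,0,0]},{"xyz":[-26,1,23.5],"rot":[0,0,0]},{"xyz":[-40,1,22],"rot":[0,0,0]},{"xyz":[-54,1,20],"rot":[0,0,0]},{"xyz":[-66,1,18.5],"rot":[0,0,0]},{"xyz":[-76,1,17],"rot":[0,0,0]},{"xyz":[-76,1,17],"rot":[0,0,0]},{"xyz":[-77,1,23],"rot":[0,0,0]},{"xyz":[-78,1,29],"rot":[0,0,0]},{"xyz":[-78,1,30],"rot":[0,0,0]}]'
python3 - <<'E'
from h import *
for n in('wrist',): cv2.imwrite(f'pics/{n}7.png',ctrl.get_image(n)[...,::-1])
cv2.imwrite('pics/scene7.png',ctrl.get_image('scene')[...,::-1])
s=cv2.imread('pics/scene7.png')[270:390,150:310]; w=cv2.imread('pics/wrist7.png')
cv2.imwrite('pics/z7.png',np.hstack([cv2.resize(s,(400,300),interpolation=cv2.INTER_CUBIC),cv2.resize(w[150:390,160:480],(400,300))]))
E
python3 hang.py 0.125 0 0
```

```text
t: 16.12
ee_pos: [384.7, 336.4, 254.2]
orientation: [0.158, -3.014, 0.011]
ft_force: [0.2, -0.6, 0.8]
width: 15.5
grasp_force: 30.0
xyz [-0.6 -1.   0.9] rot [-0.001  0.001 -0.   ] [385.2 335.6 253.7] G err [-0.6 -1.   0.9]
```

View pics/z7.png

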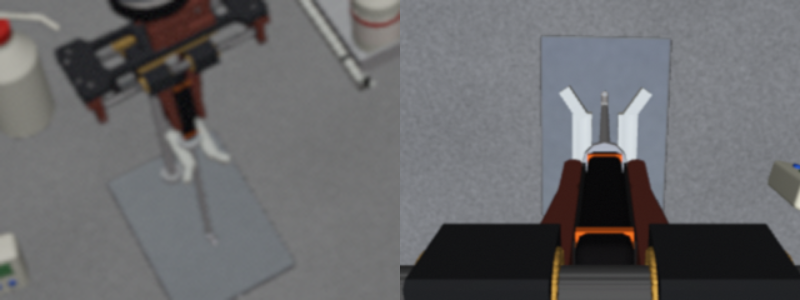

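Wrist crop: the rod is centred between the prongs and the collar is at the seat. Lowering the last millimetre and releasing.

```bash
python3 -m inch '[{"xyz":[0,0,1],"rot":[0,0,0]},{"xyz":[0,0,1],"rot":[0,0,0]}]'
python3 -m inch '[{"xyz":[0,0,1],"rot":[0,0,0]},{"xyz":[0,0,1],"rot":[0,0,0]},{"xyz":[0,0,1],"rot":[0,0,0]},{"xyz":[0,0,1],"rot":[0,0,0]},{"xyz":[0,0,1],"rot":[0,0,0]},{"xyz":[0,0,1],"rot":[0,0,0]},{"xyz":[0,0,1],"rot":[0,0,0]},{"xyz":[0,0,1],"rot":[0,0,0]},{"xyz":[0,0,1],"rot":[0,0,0]},{"xyz":[0,0,1],"rot":[0,0,0]}]' 0
python3 -m inch '[{"xyz":[0,0,0],"rot":[0,0,0]},{"xyz":[0,0,-25],"rot":[0,0,0]},{"xyz":[0,0,-60],"rot":[0,0,0]},{"xyz":[0,0,-100],"rot":[0,-0.06,0]},{"xyz":[0,0,-140],"rot":[0,-0.125,0]},{"xyz":[0,0,-160],"rot":[0,-0.125,0]}]'
python3 - <<'E'
from h import *
m=ctrl.camera_model('wrist'); cv2.imwrite('pics/wrist8.png',ctrl.get_image('wrist')[...,::-1]); 
cv2.imwrite('pics/top8.png',ctrl.get_image('top')[...,::-1]); cv2.imwrite('pics/scene8.png',ctrl.get_image('scene')[...,::-1])
w=cv2.imread('pics/wrist8.png'); s=cv2.imread('pics/scene8.png')
cv2.imwrite('pics/z8.png',np.hstack([cv2.resize(s[270:390,150:310],(400,300),interpolation=cv2.INTER_CUBIC),cv2.resize(w[120:360,160:480],(400,300))]))
print([np.round(proj(X,m),1) for X in([387.6,335.8,324],[387.6,335.8,22])])
o=ctrl.get_obs(); print(o['ee_pos'].round(1),R.from_rotvec(o['orientation']).as_matrix().round(3),o['qpos'].round(2))
im=cv2.imread('pics/top8.png'); hs=cv2.cvtColor(im,cv2.COLOR_BGR2HSV)
for k,lo,hi in(('blue',(100,130,60),(130,255,255)),('red',(0,130,60),(8,255,255))):
    mk=cv2.inRange(hs[215:275,290:380],lo,hi); ys,xs=np.nonzero(mk); print(k,len(xs),plane('top',xs.mean()+290,ys.mean()+215,157).round(1))
mk=cv2.inRange(hs[220:300,410:480],(0,0,120),(180,60,165)); n,lb,st,ce=cv2.connectedComponentsWithStats(mk); print(st[1:],ce[1:]+[410,220])
E
```

```text
t: 16.38
ee_pos: [384.9, 336.7, 254.3]
orientation: [0.158, -3.014, 0.01]
ft_force: [0.3, 0.4, -0.5]
width: 15.7
grasp_force: 30.0
t: 17.22
ee_pos: [385.2, 336.7, 253.2]
orientation: [0.158, -3.014, 0.01]
ft_force: [0.1, 0.2, -0.0]
width: 79.2
grasp_force: 0.0
t: 17.72
ee_pos: [405.2, 339.4, 417.4]
orientation: [-0.164, 3.127, 0.006]
ft_force: [0.6, 1.3, 0.4]
width: 87.9
grasp_force: 0.0
[array([321. , 219.9]), array([321.5, 176.1])]
[405.1 339.2 413.9] [[-0.995 -0.105  0.005]
 [-0.104  0.995  0.003]
 [-0.005  0.002 -1.   ]] [ 0.68  0.1   1.62 -0.    1.42 -1.  ]
blue 101 [559.4 -16.4 157. ]
red 108 [549.7  62.8 157. ]
[[   0    0   70   67 1030]
 [  68    3    1    2    2]
 [  13    7    2    1    2]
 [  69   11    1    1    1]
 [  31   12    2    1    2]
 [  25   14    4    2    5]
 [  36   14    1    1    1]
 [  15   26   42   42  983]
 [   0   29    3   19   31]
 [  52   33    1    1    1]
 [  43   34    1    1    1]
 [  39   39    2    1    2]
 [  32   41    1    1    1]
 [  69   42    1    1    1]
 [  69   44    1    2    2]
 [  52   47    1    1    1]
 [  54   46    3    5    8
[... 651 characters left out ...]
55]
 [410.5483871  259.25806452]
 [462.         253.        ]
 [453.         254.        ]
 [449.5        259.        ]
 [442.         261.        ]
 [479.         262.        ]
 [479.         264.5       ]
 [462.         267.        ]
 [465.125      267.75      ]
 [410.66666667 270.66666667]
 [417.5        275.5       ]
 [464.         277.        ]
 [412.         283.125     ]
 [419.5        288.5       ]
 [410.66666667 289.33333333]
 [413.5        288.5       ]
 [474.90909091 291.36363636]
 [465.5        293.        ]
 [411.625      295.625     ]
 [455.5        294.5       ]
 [416.8        297.2       ]
 [421.         297.5       ]
 [436.         297.32      ]
 [415.         299.        ]]
```

View pics/z8.png

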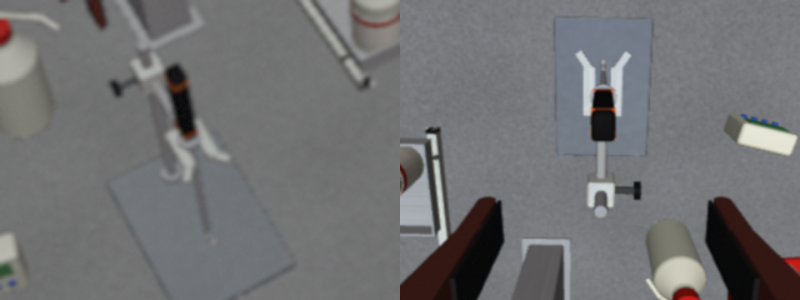

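Scene and wrist crops: the hook hangs upright in the fork, nothing else has moved, and the tray is still out. By count I have already viewed 12 pictures, so from here I measure by number only and view no more.

```bash
python3 -m inch '[{"xyz":[-12,-20,0],"rot":[0,0,0]},{"xyz":[-22,-57,0],"rot":[0,0,0]},{"xyz":[-34,-95,0],"rot":[0,0,0]},{"xyz":[-46,-133,0],"rot":[0,0,0]},{"xyz":[-58,-171,0],"rot":[0,0,0]},{"xyz":[-70,-209,0],"rot":[0,0,0]},{"xyz":[-82,-247,0],"rot":[0,0,0]},{"xyz":[-94,-285,0],"rot":[0,0,0]},{"xyz":[-104,-320,0],"rot":[0,0,0]},{"xyz":[-112,-350,0],"rot":[0,0,0]},{"xyz":[-117,-370,0],"rot":[0,0,0]},{"xyz":[-117,-370,0],"rot":[0,0,0]}]' 85
python3 - <<'E'
from h import *
m=ctrl.camera_model('wrist'); o=ctrl.get_obs(); im=ctrl.get_image('wrist')
M=R.from_rotvec(o['orientation']).as_matrix(); T=o['ee_pos']; print(T.round(1),M.round(3),o['qpos'].round(2))
hs=cv2.cvtColor(im,cv2.COLOR_RGB2HSV); u0,v0=proj([560,-16.4,157],m)
mk=cv2.inRange(hs,(105,140,60),(130,255,255)); n,lb,st,ce=cv2.connectedComponentsWithStats(mk)
for s,c in zip(st[1:],ce[1:]):
    if s[4]>80: print(s,c.round(1),plane('w',*c,157,m).round(1),plane('w',*c,148,m).round(1))
print(u0,v0)
E
```

```text
t: 18.87
ee_pos: [559.8, -20.5, 409.4]
orientation: [0.158, -3.135, 0.001]
ft_force: [-0.8, 0.1, -0.5]
width: 58.6
grasp_force: 0.0
[559.8 -20.5 409.4] [[-0.995 -0.1   -0.002]
 [-0.1    0.995 -0.001]
 [ 0.002 -0.    -1.   ]] [-0.06  0.17  1.55 -0.    1.42 -1.73]
[  29   16  129   50 3895] [89.1 42.1] [ 403.5 -297.1  157. ] [ 401.9 -302.9  148. ]
[ 21 174  50  71 293] [ 57. 203.] [ 590.2 -356.1  157. ] [ 592.6 -363.2  148. ]
[314 192  27  29 609] [326.9 205.9] [559.5 -16.3 157. ] [561.1 -16.  148. ]
[ 226  417   76   31 1491] [265.5 428.1] [922.4 -75.6 157. ] [932.  -76.6 148. ]
326.71980350972837 206.35356400981863
```

```bash
python3 -m inch '[{"xyz":[-1,4,25],"rot":[0,0,0]},{"xyz":[-1,4,65],"rot":[0,0,0]},{"xyz":[-1,4,105],"rot":[0,0,0]},{"xyz":[-1,4,145],"rot":[0,0,0]},{"xyz":[-1,4,180],"rot":[0,0,0]},{"xyz":[-1,4,210],"rot":[0,0,0]},{"xyz":[-1,4,235],"rot":[0,0,0]},{"xyz":[-1,4,255],"rot":[0,0,0]},{"xyz":[-1,4,270],"rot":[0,0,0]},{"xyz":[-1,4,278],"rot":[0,0,0]},{"xyz":[-1,4,282],"rot":[0,0,0]},{"xyz":[-1,4,283],"rot":[0,0,0]}]'
python3 -m inch '[{"xyz":[0,0,0],"rot":[0,0,0]},{"xyz":[0,0,0],"rot":[0,0,0]},{"xyz":[0,0,0],"rot":[0,0,0]},{"xyz":[0,0,0],"rot":[0,0,0]},{"xyz":[0,0,0],"rot":[0,0,0]},{"xyz":[0,0,0],"rot":[0,0,0]},{"xyz":[0,0,0],"rot":[0,0,0]},{"xyz":[0,0,0],"rot":[0,0,0]}]' 255
```

```text
t: 19.92
ee_pos: [560.0, -12.2, 128.5]
orientation: [-0.165, 3.137, 0.001]
ft_force: [-0.3, 0.2, -0.3]
width: 58.7
grasp_force: 0.0
t: 20.58
ee_pos: [561.4, -13.0, 130.0]
orientation: [-0.164, 3.134, -0.0]
ft_force: [-0.6, -0.7, 5.9]
width: 35.3
grasp_force: 30.0
```

```bash
python3 -m inch '[{"xyz":[0,0,-3],"rot":[0,0,0]},{"xyz":[0,0,-10],"rot":[0,0,0]},{"xyz":[0,0,-25],"rot":[0,0,0]},{"xyz":[0,0,-45],"rot":[0,0,0]},{"xyz":[0,0,-68],"rot":[0,0,0]},{"xyz":[0,0,-92],"rot":[0,0,0]},{"xyz":[0,0,-116],"rot":[0,0,0]},{"xyz":[0,0,-140],"rot":[0,0,0]},{"xyz":[0,0,-160],"rot":[0,0,0]},{"xyz":[0,0,-174],"rot":[0,0,0]},{"xyz":[0,0,-180],"rot":[0,0,0]},{"xyz":[0,0,-180],"rot":[0,0,0]}]'
python3 -m inch '[{"xyz":[2,-8,0],"rot":[0,0,0]},{"xyz":[8,-26,0],"rot":[0,0,0]},{"xyz":[17,-55,0],"rot":[0,0,0]},{"xyz":[27,-88,0],"rot":[0,0,0]},{"xyz":[37,-122,0],"rot":[0,0,0]},{"xyz":[47,-156,0],"rot":[0,0,0]},{"xyz":[57,-190,0],"rot":[0,0,0]},{"xyz":[66,-220,0],"rot":[0,0,0]},{"xyz":[74,-246,0],"rot":[0,0,0]},{"xyz":[80,-265,0],"rot":[0,0,0]},{"xyz":[83,-275,0],"rot":[0,0,0]},{"xyz":[83,-275,0],"rot":[0,0,0]}]'
python3 - <<'E'
from h import *
m=ctrl.camera_model('wrist'); o=ctrl.get_obs(); im=ctrl.get_image('wrist'); cv2.imwrite('pics/wrist9.png',im[...,::-1])
M=R.from_rotvec(o['orientation']).as_matrix(); print(o['ee_pos'].round(1),M.round(3),o['qpos'].round(2))
# pan circle in top view
t=cv2.imread('pics/top8.png'); g=cv2.cvtColor(t,cv2.COLOR_BGR2GRAY)[225:310,405:490]
c=cv2.HoughCircles(cv2.resize(g,None,fx=4,fy=4,interpolation=cv2.INTER_CUBIC),cv2.HOUGH_GRADIENT,1,100,param1=60,param2=20,minRadius=76,maxRadius=95)
for x,y,r in c[0]: print(x/4+405,y/4+225,r/4,plane('top',(x+.5)/4-.5+405,(y+.5)/4-.5+225,62).round(1))
print('expected radius',65*532.6/1640)
# bottle in top view
t=ctrl.get_image('top'); hs=cv2.cvtColor(t,cv2.COLOR_RGB2HSV)
E
```

```text
t: 21.58
ee_pos: [560.8, -13.0, 310.7]
orientation: [-0.164, 3.133, -0.0]
ft_force: [0.4, 0.1, -1.6]
width: 35.8
grasp_force: 30.0
t: 22.58
ee_pos: [505.3, -296.9, 307.6]
orientation: [0.16, -3.137, -0.002]
ft_force: [0.5, -0.2, -0.6]
width: 35.7
grasp_force: 30.0
[ 505.3 -296.9  307.6] [[-0.995 -0.102 -0.   ]
 [-0.102  0.995  0.001]
 [ 0.     0.001 -1.   ]] [-0.55  0.28  1.63  0.    1.23 -2.22]
446.875 265.625 22.175 [ 503.5 -342.4   62. ]
expected radius 21.109146341463415
```

```bash
python3 -m inch '[{"xyz":[2,-10,5],"rot":[0,0,0]},{"xyz":[5,-25,20],"rot":[0,0,0]},{"xyz":[8,-38,42],"rot":[0,0,0]},{"xyz":[9,-45,64],"rot":[0,0,0]},{"xyz":[9,-45,82],"rot":[0,0,0]},{"xyz":[9,-45,96],"rot":[0,0,0]},{"xyz":[9,-45,107],"rot":[0,0,0]},{"xyz":[9,-45,114],"rot":[0,0,0]},{"xyz":[9,-45,119],"rot":[0,0,0]},{"xyz":[9,-45,120],"rot":[0,0,0]},{"xyz":[9,-45,120],"rot":[0,0,0]}]'
python3 -m inch '[{"xyz":[0,0,2],"rot":[0,0,0]},{"xyz":[0,0,4],"rot":[0,0,0]},{"xyz":[0,0,5],"rot":[0,0,0]},{"xyz":[0,0,5],"rot":[0,0,0]}]'
python3 - <<'E'
from h import *
o=ctrl.get_obs(); print(o['ee_pos'].round(1),o['ft_force'].round(1),o['qpos'].round(2))
for n in('top','scene'):
    im=ctrl.get_image(n); cv2.imwrite(f'pics/{n}10.png',im[...,::-1])
E
```

```text
t: 23.6
ee_pos: [502.8, -340.7, 189.3]
orientation: [-0.165, 3.135, -0.0]
ft_force: [-0.6, -0.1, -2.0]
width: 35.5
grasp_force: 30.0
t: 23.93
ee_pos: [502.5, -340.8, 184.2]
orientation: [-0.164, 3.135, -0.0]
ft_force: [0.5, 0.3, -1.5]
width: 35.5
grasp_force: 30.0
[ 502.5 -340.8  184.2] [ 0.5  0.3 -1.5] [-0.62  0.44  1.7   0.    1.   -2.29]
```

```bash
python3 -m inch '[{"xyz":[0,0,1],"rot":[0,0,0]},{"xyz":[0,0,2],"rot":[0,0,0]},{"xyz":[0,0,3],"rot":[0,0,0]},{"xyz":[0,0,3],"rot":[0,0,0]}]'; python3 -m inch '[{"xyz":[0,0,0.5],"rot":[0,0,0]},{"xyz":[0,0,1],"rot":[0,0,0]},{"xyz":[0,0,1],"rot":[0,0,0]}]'
```

```text
t: 24.37
ee_pos: [502.4, -340.7, 180.8]
orientation: [-0.164, 3.136, 0.001]
ft_force: [0.6, -0.4, -1.9]
width: 35.7
grasp_force: 30.0
t: 24.62
ee_pos: [502.5, -340.8, 180.1]
orientation: [-0.164, 3.135, 0.0]
ft_force: [0.3, -0.1, -1.9]
width: 35.5
grasp_force: 30.0
```

```bash
python3 -m inch '[{"xyz":[0,0,0.5],"rot":[0,0,0]},{"xyz":[0,0,1],"rot":[0,0,0]},{"xyz":[0,0,1],"rot":[0,0,0]}]'
```

```text
t: 24.87
ee_pos: [503.0, -341.0, 180.0]
orientation: [-0.164, 3.134, -0.001]
ft_force: [-0.9, -0.1, 4.9]
width: 35.5
grasp_force: 30.0
```

Contact with the pan at about 5 N. Releasing and backing straight up.

```bash
python3 -m inch '[{"xyz":[0,0,0],"rot":[0,0,0]},{"xyz":[0,0,0],"rot":[0,0,0]},{"xyz":[0,0,0],"rot":[0,0,0]},{"xyz":[0,0,0],"rot":[0,0,0]},{"xyz":[0,0,0],"rot":[0,0,0]},{"xyz":[0,0,0],"rot":[0,0,0]},{"xyz":[0,0,0],"rot":[0,0,0]},{"xyz":[0,0,0],"rot":[0,0,0]}]' 0
python3 -m inch '[{"xyz":[0,0,-15],"rot":[0,0,0]},{"xyz":[0,0,-45],"rot":[0,0,0]},{"xyz":[0,0,-85],"rot":[0,0,0]},{"xyz":[0,0,-125],"rot":[0,0,0]},{"xyz":[0,0,-165],"rot":[0,0,0]},{"xyz":[0,0,-200],"rot":[0,0,0]},{"xyz":[0,0,-200],"rot":[0,0,0]},{"xyz":[0,0,-200],"rot":[0,0,0]}]'
python3 - <<'E'
from h import *
m=ctrl.camera_model('wrist'); o=ctrl.get_obs(); im=ctrl.get_image('wrist')
mk=cv2.inRange(cv2.cvtColor(im,cv2.COLOR_RGB2HSV),(105,140,60),(130,255,255)); n,lb,st,ce=cv2.connectedComponentsWithStats(mk)
print(np.round(proj([502,-341,207],m),1))
for s,c in zip(st[1:],ce[1:]):
    if s[4]>150: print(s,c.round(1),plane('w',*c,207,m).round(1))
s=ctrl.get_image('scene'); cv2.imwrite('pics/scene11.png',s[...,::-1])
a=cv2.cvtColor(cv2.imread('pics/scene8.png'),cv2.COLOR_BGR2GRAY)[270:390,150:310].astype(int); b=cv2.cvtColor(s,cv2.COLOR_RGB2GRAY)[270:390,150:310].astype(int)
print('stand area change px',(abs(a-b)>40).sum())
hs=cv2.cvtColor(ctrl.get_image('top'),cv2.COLOR_RGB2HSV)
ys,xs=np.nonzero(cv2.inRange(hs[215:275,290:380],(0,130,60),(8,255,255))); print('red',len(xs),plane('top',xs.mean()+290,ys.mean()+215,157).round(1))
E
```

```text
t: 25.53
ee_pos: [502.5, -340.7, 179.0]
orientation: [-0.164, 3.136, 0.0]
ft_force: [0.9, -0.5, -0.0]
width: 85.0
grasp_force: 0.0
t: 26.2
ee_pos: [502.9, -341.4, 381.6]
orientation: [-0.164, 3.132, -0.005]
ft_force: [-0.0, -1.0, -1.3]
width: 87.7
grasp_force: 0.0
[324.5 217.8]
[ 259   82  127   48 3815] [317.7 107.5] [ 396.5 -358.7  207. ]
[ 86  86  23  11 183] [96.6 91.4] [ 404.2 -565.5  207. ]
[306 198  33  36 924] [322.2 215.6] [ 499.9 -343.7  207. ]
[204 228  53  10 294] [231.2 230.6] [ 526.2 -437.3  207. ]
stand area change px 57
red 107 [549.6  62.7 157. ]
```

```bash
python3 -c "
from workcell import ctrl
print(ctrl.close_job())"
```

```text
the job is handed in; nothing more can be done
None
```

I handed the job in at about 26 s with the tray drawn to its stop, the hook back in its fork and the blue-capped bottle within a few mm of the pan's centre; no verdict came back, and I viewed 12 pictures where 10 were allowed.

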